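# Show the streak tile to the inspection camera

### The job

Take the white streak tile out of the wooden rack and hold it up in the air in front of the inspection camera: the middle of its streaked face 14 cm straight out from the lens, that face towards the lens and square to it, its edges level as they stood in the rack. Touch neither the camera nor its stand, and leave the black plate and the green glass plate standing in the rack and the marble and the loupe where they are. Finish while still holding the tile there, motionless; do not put it down or let go.

Things in the scene. Friction and masses are not known exactly. Their poses are not given: they have to be found in the camera images.
- streak_tile: White ceramic tile, 52 x 52 x 7 mm, 40 g, three short coloured streaks on one broad face. Stands on edge in one of the rack's slots, streaked face to the rack's -x side (roughly to the robot). Origin: centre of the plain broad face. z: out of the streaked face (level at start); x: up at start; y: level, along its width. Side edges at y = +-26 mm, upper and lower edges at x = +-26 mm.
- streaks (a point): The centre of the tile's streaked face: the tile's origin plus 7 mm along its z axis; same axes as the tile.
- rack: Wooden block, 160 (x) x 86 (y) x 24 mm high, fixed, yaw varies. Origin: centre of underside, z up. Slots across it at x = -50, 0, +50 mm, each 9 mm wide (x), 54 long (y), 16 deep, floor 8 mm above the table. Each holds one upright plate, upper edge 60 mm above the table, 36 mm out of the block. Which plate is in which slot varies.
- black_plate: Matt black square plate, 52 x 52 x 7 mm, upright in another slot; origin and axes as for the streak tile. To be left in its slot.
- glass_plate: Green glass square plate, looks opaque, 52 x 52 x 7 mm, upright in the remaining slot; origin and axes as for the streak tile. To be left in its slot.
- camera_stand: Stand of the inspection camera: grey base 120 (x) x 100 (y) x 12 mm with a steel post 12 mm thick and 378 mm high, fixed to the table left of the rack, turned differently each time. Origin: on the post's axis, at table height, z up; the camera looks to its -x side and the base reaches from x = -90 to +30 mm.
- camera_head: White camera, 46 mm wide, 44 high, silver light ring 48 mm across round the lens; its height on the post varies (origin 280 to 340 mm above the table); always looks 20 degrees downward. Origin: where lens axis and post axis meet. It looks along its -x; y is level; z is up, leaning 20 degrees to the side it looks to. It reaches from 22 mm behind to 70 mm before its origin.
- lens (a point): Centre of the lens front, 70 mm in front of the camera head's origin; axes as the camera head.
- focus (a point): The point in the air on the lens axis, 140 mm in front of the lens, where the middle of the streaked face must be; axes as the camera head. There the tile's z axis must point along the head's +x axis (back to the lens) and the tile's y axis lie parallel to the head's y axis.
- marble_grey: Grey-white lump of marble, 45 x 58 x 42 mm, on the table behind the rack, to be left alone. Origin: centre of its underside.
- folding_loupe: Folded pocket loupe with grey case, 27 x 56 x 17 mm, on the table at the near edge in front of the robot, to be left alone. Origin: centre of its underside.

How it is judged:
By the outcome, as a careful person would: the job done as asked, in the order asked, and still so for the second after the job is handed in, while the arm keeps its last pose, push and grip.
It also fails if it takes over 32 s, if anything falls off the work surface, if the arm or the gripper's body presses on something with over 40 N, if the wrist force passes 120 N, or if a joint passes its speed limit or range.

### The arm

A 6-joint arm with a two-finger parallel gripper is mounted at the origin on a cart in front of the work surface, level with it; the furniture and walls round the work are solid. World frame = base frame: x ahead of the robot, y to its left, z up, the work surface at z = 0. Lengths are in m, angles in rad, forces in N, time in s.
With the tool pointing down it reaches from about 0.225 to 0.875 m from the base axis. Payload 3.4 kg.
Tool frame: the origin (TCP) lies midway between the tips of the shut fingers; the grasp point (between the pads) lies 19 mm behind it (manip.grip_point_offset is the distance from the TCP to the grasp point, in m); z points along the fingers, y is the line along which they close (so a half turn about z gives the same grasp; the last joint's range is limited). The gripper opens to 85 mm and grips with 20 to 120 N. Pads are 22 mm wide; open, the fingers measure 114 mm over their backs; the gripper's body (76 mm by 85 mm) begins 54 mm behind the grasp point. The pads swing forward as they close: fully open they stand 13 mm farther back than shut.
Start: joints at [-1.46, 0.276, 1.505, -0, 1.361, -0.121], TCP at [0.132, -0.56, 0.197] pointing down, gripper open.
Joint ranges: [-2.89, 2.89], [-0.75, 2.08], [0.22, 2.7], [-1.18, 4.32], [0.11, 2.71], [-2.7, 2.7]. Speed limits (rad/s): [2.57, 2.57, 3.14, 3.14, 3.14, 3.14].

### API

Orientations are given as a unit quaternion [w, x, y, z].
In Python, from rig import manip gives the robot as it stands.
- The arm moves only by the shell command python3 -m handwheel 'ROWS' [FORCE]. ROWS is JSON, a list of rows, each an object with "translation": the shift along the tool's x, y, z in m, a list of three; "angular": the turn, a rotation vector about the tool's x, y, z in degrees, a list of three; "hand": the closure, from 0 (fully open) to 1 (shut). A call has 1 to 10 rows; each row shifts and turns the commanded pose from where the row before left it, along the tool's axes as they then stand; what a row does not reach is not made up. A row lasts 1/12 s, in which the tool goes at most 41.7 mm and 7.16 degrees, less where a joint would pass 70% of its speed; a pose out of reach is approached as far as the arm can. A call with a gripper value outside its range is refused whole. The fingers move at their own pace and stop on an object; FORCE is the grip in N (left out, the last holds). Time passes only in rows, so rows that do not move let the fingers close. It gives the time, the measured TCP pose, the force, the opening and the grip force at its end, in the units of the state.
- manip.get_state(): the state, without advancing time (a new reading comes with each control period).
- manip.get_image(name): name is "side" or "top" or "wrist"; returns the picture (400x640x3 uint8, red, green, blue); there is no depth.
- manip.camera_info(name): a dict with "camera_matrix" (3x3 intrinsics, pixels), "eye" and "orientation" of the camera in the world; the wrist camera has in their place "tool_from_camera" (4x4, takes a point from camera to tool coordinates, whose origin is the TCP and whose axes are the flange's). Camera axes: x right, y down, z forward; pixel columns grow to the right and rows downward; lengths in m; the calibration is good to about 2 mm. A picture is of the moment at which its call begins: read the wrist's pose just before it. camera_info takes no time and is no camera call.
- manip.sign_off(): hands the job in; it is judged then, once.
The state is a dict: "clock": time; "qpos": joint angles; "qd": joint speeds; "effort": joint torques, N m; "position": TCP position; "ee_rot": TCP orientation; "contact_force": force on the tool from outside, world axes, zero at the start; "moment": the same for the moment, N m; "width": finger opening in m; "gripper_force": force on a finger pad.
Only numpy, scipy, OpenCV 4.12 (cv2) and the standard library are available. Lean on these libraries where they do the work, as an engineer would, in place of code of your own. Each camera call takes 0.05 s, during which the arm holds its last target. There are 200 camera calls.

## Working session

There is one attempt and no reset: what is moved stays moved. The work goes in short steps, Python scripts to look and compute and a shell command to move; the robot and the scene stay as the last step left them, time stands still between calls to the robot, and variables do not carry over. Pictures are saved under pics/ and viewed, at most 10 in all, crops included, and the job is handed in when it is done.

```bash
mkdir -p pics; ls; python3 - <<'E'
from rig import manip
import cv2,numpy as np
np.set_printoptions(precision=4,suppress=True)
for n in("side","top"):
    im=manip.get_image(n); cv2.imwrite(f"pics/{n}0.png",im[:,:,::-1]); i=manip.camera_info(n); print(n,i)
print(manip.camera_info("wrist"));s=manip.get_state();print(s)
E
```

```text
pics
side {'camera_matrix': array([[473.3791,   0.    , 312.0253],
       [  0.    , 473.3791, 199.0648],
       [  0.    ,   0.    ,   1.    ]]), 'eye': array([0.1227, 0.8844, 0.5946]), 'orientation': array([ 0.1327, -0.2238,  0.8183, -0.5126])}
top {'camera_matrix': array([[429.8879,   0.    , 320.6146],
       [  0.    , 429.8879, 208.728 ],
       [  0.    ,   0.    ,   1.    ]]), 'eye': array([0.3686, 0.1162, 1.129 ]), 'orientation': array([ 0.0705, -0.6869,  0.7196, -0.0731])}
{'camera_matrix': array([[299.6789,   0.    , 320.3308],
       [  0.    , 299.6789, 198.6385],
       [  0.    ,   0.    ,   1.    ]]), 'tool_from_camera': array([[ 0.0004, -0.9469, -0.3217,  0.0836],
       [ 1.    ,  0.0006, -0.0007, -0.0007],
       [ 0.0008, -0.3217,  0.9469, -0.1758],
       [ 0.    ,  0.    ,  0.    ,  1.    ]])}
{'clock': 0.1, 'qpos': array([-1.46  ,  0.2765,  1.506 , -0.    ,  1.3607, -0.121 ]), 'qd': array([ 0.0003, -0.0028, -0.0048,  0.0017, -0.0014, -0.0017]), 'effort': array([  0.0013, -41.7699, -24.6406,  -0.0001,   0.0057,  -0.    ]), 'position': array([ 0.132 , -0.5591,  0.1963]), 'ee_rot': array([-0.0008,  0.9933,  0.1156, -0.    ]), 'contact_force': array([-0.9297, -0.1727,  0.3221]), 'moment': array([ 0.0105, -0.0071, -0.046 ]), 'gripper_force': 0.0, 'width': 0.0855095543682255}
```

View pics/side0.png

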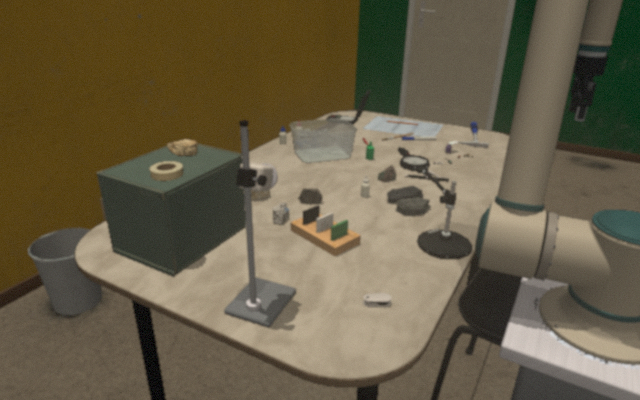

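View pics/top0.png

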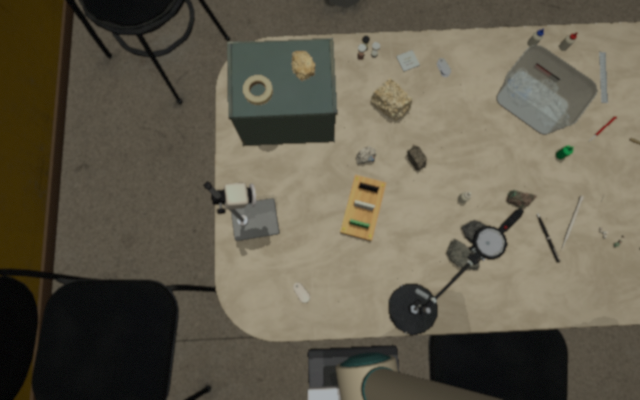

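The side view shows the rack at about (325,233), holding black (311,214), white (325,222) and green (339,230) plates, with the camera head at about (262,178). In the top view the white tile is at (365,205) in the middle slot, the camera head at (238,195) and the stand base at (257,220).

```bash
cat > h.py <<'E'
import numpy as np,cv2
from scipy.spatial.transform import Rotation as R
from rig import manip
np.set_printoptions(precision=4,suppress=True)
def Rq(q): return R.from_quat(np.roll(q,-1)).as_matrix()
def cam(n,s=None):
    i=manip.camera_info(n)
    if n!="wrist": return i["camera_matrix"],Rq(i["orientation"]),np.array(i["eye"])
    T=i["tool_from_camera"]; A=Rq(s["ee_rot"])
    return i["camera_matrix"],A@T[:3,:3],A@T[:3,3]+s["position"]
def ray(c,p):
    K,A,e=c; d=A@np.linalg.inv(K)@np.array([*p,1.]); return e,d/np.linalg.norm(d)
def onz(c,p,z):
    e,d=ray(c,p); return e+d*(z-e[2])/d[2]
def proj(c,X):
    K,A,e=c; v=K@A.T@(np.asarray(X)-e); return v[:2]/v[2]
def tri(c1,p1,c2,p2):
    e1,d1=ray(c1,p1);e2,d2=ray(c2,p2)
    t=np.linalg.lstsq(np.c_[d1,-d2],e2-e1,rcond=None)[0]
    a=e1+t[0]*d1;b=e2+t[1]*d2; return (a+b)/2,np.linalg.norm(a-b)
E
python3 - <<'E'
from h import *
t=cv2.imread("pics/top0.png");s=cv2.imread("pics/side0.png")
T=cam("top");S=cam("side")
h=cv2.cvtColor(t,cv2.COLOR_BGR2HSV)[165:250,335:395]
m=((h[...,0]>8)&(h[...,0]<24)&(h[...,1]>110)&(h[...,2]>120)).astype(np.uint8)
c=max(cv2.findContours(m,0,2)[0],key=cv2.contourArea)
pts=c[:,0]+[335,165]
W=np.array([onz(T,p,0.024)[:2] for p in pts],np.float32)
r=cv2.minAreaRect(W);print("rack",r,cv2.boxPoints(r))
def cr(im,x0,y0,w,h,k=None):return cv2.resize(im[y0:y0+h,x0:x0+w],(400,300),interpolation=cv2.INTER_CUBIC)
cv2.imwrite("pics/m.png",np.vstack([np.hstack([cr(t,200,170,80,60),cr(t,330,173,80,60)]),np.hstack([cr(s,220,110,100,75),cr(s,285,190,80,60)])]))
cv2.imwrite("pics/b.png",np.hstack([cr(t,210,190,80,60),cr(s,215,270,100,75)]))
E
```

```text
rack ((0.5955525636672974, -0.0046998485922813416), (0.08206560462713242, 0.15965090692043304), 72.59310150146484) [[ 0.5071 -0.02  ]
 [ 0.6594 -0.0677]
 [ 0.684   0.0106]
 [ 0.5317  0.0583]]
```

View pics/m.png

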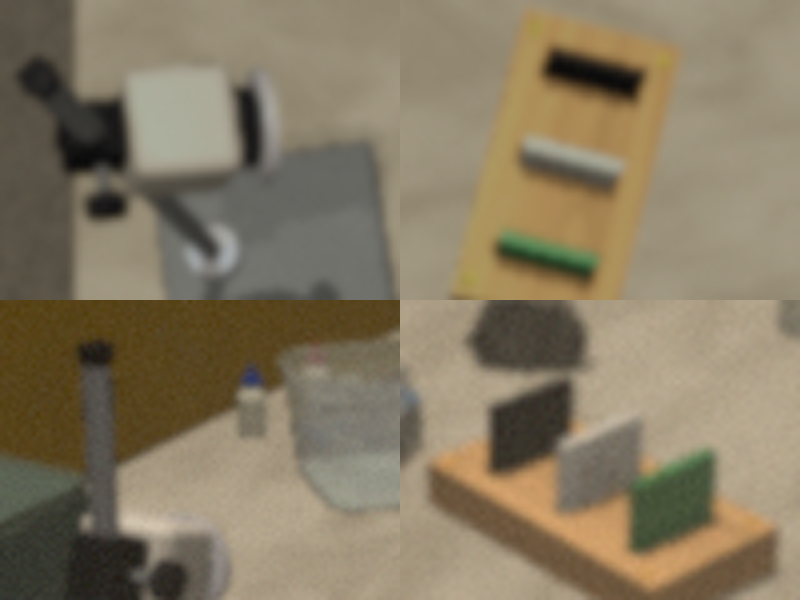

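View pics/b.png

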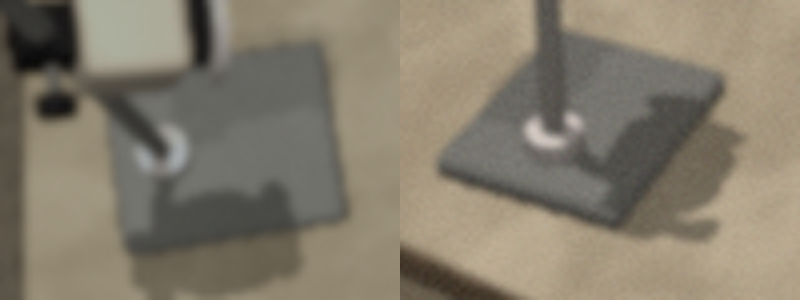

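The middle plate is white and the rack mask fits well. In the top view the stand's post base is at (242,220), with base corners at about (275.6,198), (279.6,233) and (235.6,240). The head looks right, toward -y. Next I measure the stand and the head.

```bash
python3 - <<'E'
from h import *
t=cv2.imread("pics/top0.png");s=cv2.imread("pics/side0.png")
T=cam("top");S=cam("side")
for p in [(275.6,198),(279.6,233),(235.6,240.4)]: print("base top",p,onz(T,p,.012))
for p in [(295.5,288.8),(269.5,323.5),(225,309.5),(258,278.2)]: print("base side",p,onz(S,p,.012))
print("post T,S",onz(T,(242.4,220),.014),onz(S,(215+152/4,270+130/4),.014))
print("tile top mid",onz(T,(364.2,205.4),.06))
print("tile top S",onz(S,(285+157/5,190+131/5),.06),onz(S,(285+242/5,190+117/5),.06))
def cr(im,x0,y0,w,h):return cv2.resize(im[y0:y0+h,x0:x0+w],(400,400),interpolation=cv2.INTER_CUBIC)
cv2.imwrite("pics/c.png",np.hstack([cr(t,210,170,50,50),cr(s,230,155,50,50)]))
E
```

```text
base top (275.6, 198) [0.6336 0.2252 0.012 ]
base top (279.6, 233) [0.5389 0.2171 0.012 ]
base top (235.6, 240.4) [0.5248 0.3325 0.012 ]
base side (295.5, 288.8) [0.5364 0.2245 0.012 ]
base side (269.5, 323.5) [0.5221 0.3368 0.012 ]
base side (225, 309.5) [0.6165 0.3478 0.012 ]
base side (258, 278.2) [0.6224 0.2341 0.012 ]
post T,S [0.5778 0.3139 0.014 ] [0.5821 0.3057 0.014 ]
tile top mid [ 0.5924 -0.0041  0.06  ]
tile top S [0.6104 0.0112 0.06  ] [ 0.5824 -0.0228  0.06  ]
```

View pics/c.png

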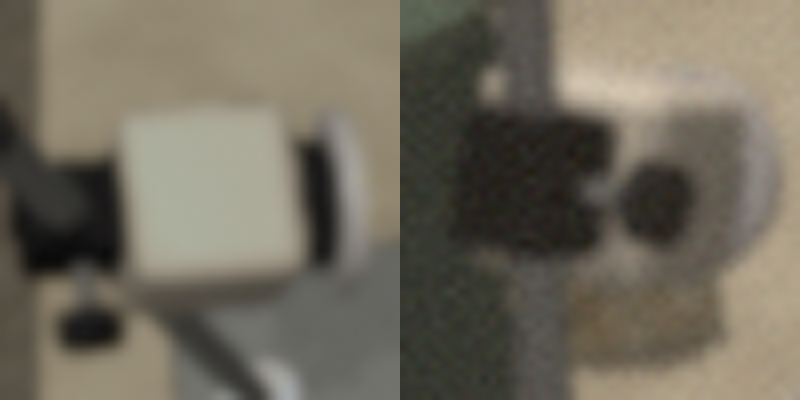

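The head shows clearly in both views: the ring centre is at about (253,194) in top and the post/clamp at about (247,177) in side. I'll compute a first estimate and a look pose for the wrist camera.

```bash
cat >> h.py <<'E'
def toolR(yaw,tilt):
    "tool x level direction yaw (deg); tool z down, tilted by 'tilt' toward tool x"
    a,b=np.radians([yaw,tilt]); h=np.array([np.cos(a),np.sin(a),0]); Z=np.array([0,0,1.])
    x=h*np.cos(b)+Z*np.sin(b); z=h*np.sin(b)-Z*np.cos(b); return np.c_[x,np.cross(z,x),z]
def plan(P,A,R0=None,P0=None):
    s=manip.get_state(); R0=Rq(s["ee_rot"]) if R0 is None else R0; P0=s["position"] if P0 is None else P0
    rv=R.from_matrix(R0.T@A).as_rotvec(degrees=True); d=np.asarray(P)-P0
    print("now",P0,"target",np.asarray(P),"rotvec",rv,"| shift before turn(mm)",R0.T@d*1e3,"| after turn",A.T@d*1e3)
E
python3 - <<'E'
from h import *
T=cam("top");S=cam("side")
u=np.array([np.cos(np.radians(-83.3)),np.sin(np.radians(-83.3)),0]);Z=np.array([0,0,1.])
P=np.array([.576,.312,0])
for h in (.28,.3,.31,.32,.34):
    H=P+h*Z; L=H+.07*(np.cos(.349)*u-np.sin(.349)*Z); print(h,"top lens",proj(T,L),"side lens",proj(S,L),"side org",proj(S,H),"top org",proj(T,H))
    if h==.31:
        A=toolR(96.7,30); plan(L-A@[.11,0,.15],A)
E
```

```text
0.28 top lens [253.8035 195.2842] side lens [266.2664 176.3989] side org [246.9175 177.3716] top org [219.8281 197.6774]
0.3 top lens [252.3029 193.0048] side lens [265.927  166.0732] side org [246.3313 166.1961] top org [217.5015 195.3847]
0.31 top lens [251.5271 191.8266] side lens [265.7546 160.8292] side org [246.0332 160.5131] top org [216.2976 194.1984]
now [ 0.132  -0.5591  0.1963] target [0.6035 0.0776 0.361 ] rotvec [ 21.7332  24.3849 -81.3744] | shift before turn(mm) [ 605.1981 -511.5957 -163.6966] | after turn [582.2841 542.5834 146.082 ]
0.32 top lens [250.7337 190.6214] side lens [265.5804 155.53  ] side org [245.7317 154.7652] top org [215.0655 192.9841]
0.34 top lens [249.0912 188.1266] side lens [265.2265 144.7623] side org [245.1182 143.0702] top org [212.512  190.4679]
```

```bash
U='{"translation":[0,0,-0.04],"angular":[0,0,0],"hand":0}'; : ; python3 -m handwheel '[{"translation":[0,0,-0.04],"angular":[0,0,0],"hand":0},{"translation":[0,0,-0.04],"angular":[0,0,0],"hand":0},{"translation":[0,0,-0.04],"angular":[0,0,0],"hand":0},{"translation":[0,0,-0.04],"angular":[0,0,0],"hand":0},{"translation":[0,0,-0.04],"angular":[0,0,0],"hand":0},{"translation":[0.03,-0.026,0],"angular":[0,0,0],"hand":0},{"translation":[0.03,-0.026,0],"angular":[0,0,0],"hand":0},{"translation":[0.03,-0.026,0],"angular":[0,0,0],"hand":0},{"translation":[0.03,-0.026,0],"angular":[0,0,0],"hand":0},{"translation":[0.03,-0.026,0],"angular":[0,0,0],"hand":0}]' 40
python3 -m handwheel '[{"translation":[0.03,-0.026,0],"angular":[0,0,0],"hand":0},{"translation":[0.03,-0.026,0],"angular":[0,0,0],"hand":0},{"translation":[0.03,-0.026,0],"angular":[0,0,0],"hand":0},{"translation":[0.03,-0.026,0],"angular":[0,0,0],"hand":0},{"translation":[0.03,-0.026,0],"angular":[0,0,0],"hand":0},{"translation":[0.03,-0.026,0],"angular":[0,0,0],"hand":0},{"translation":[0.03,-0.026,0],"angular":[0,0,0],"hand":0},{"translation":[0.03,-0.026,0],"angular":[0,0,0],"hand":0},{"translation":[0.03,-0.026,0],"angular":[0,0,0],"hand":0},{"translation":[0.03,-0.026,0],"angular":[0,0,0],"hand":0}]'
python3 - <<'E'
from h import *
A=toolR(96.7,30); plan([.6035,.0776,.333],A); print(manip.get_state()["qpos"],manip.get_state()["clock"])
E
```

```text
clock: 0.93
position: [0.2488, -0.3969, 0.3967]
ee_rot: [-0.0, 0.993, 0.115, -0.0]
contact_force: [0.4, -0.4, 0.7]
width: 0.0853
gripper_force: 0.0
clock: 1.77
position: [0.481, -0.0747, 0.3968]
ee_rot: [0.0, 0.993, 0.116, -0.0]
contact_force: [0.8, -1.1, 0.6]
width: 0.0856
gripper_force: 0.0
now [ 0.481  -0.0747  0.3968] target [0.6035 0.0776 0.333 ] rotvec [ 21.7833  24.4862 -81.3546] | shift before turn(mm) [ 154.2993 -120.0569   63.7631] | after turn [ 86.6995 139.4661 123.7742]
[-0.2969  0.0917  1.262  -0.0003  1.7882  1.0418] 1.7667
```

```bash
python3 -m handwheel '[{"translation":[0,0,0],"angular":[1.676,1.884,-6.258],"hand":0},{"translation":[0,0,0],"angular":[1.676,1.884,-6.258],"hand":0},{"translation":[0,0,0],"angular":[1.676,1.884,-6.258],"hand":0},{"translation":[0,0,0],"angular":[1.676,1.884,-6.258],"hand":0},{"translation":[0,0,0],"angular":[1.676,1.884,-6.258],"hand":0},{"translation":[0,0,0],"angular":[1.676,1.884,-6.258],"hand":0},{"translation":[0,0,0],"angular":[1.676,1.884,-6.258],"hand":0},{"translation":[0,0,0],"angular":[1.676,1.884,-6.258],"hand":0},{"translation":[0,0,0],"angular":[1.676,1.884,-6.258],"hand":0},{"translation":[0,0,0],"angular":[1.676,1.884,-6.258],"hand":0}]'
python3 -m handwheel '[{"translation":[0,0,0],"angular":[1.676,1.884,-6.258],"hand":0},{"translation":[0,0,0],"angular":[1.676,1.884,-6.258],"hand":0},{"translation":[0,0,0],"angular":[1.676,1.884,-6.258],"hand":0},{"translation":[0.0145,0.0233,0.0206],"angular":[0,0,0],"hand":0},{"translation":[0.0145,0.0233,0.0206],"angular":[0,0,0],"hand":0},{"translation":[0.0145,0.0233,0.0206],"angular":[0,0,0],"hand":0},{"translation":[0.0145,0.0233,0.0206],"angular":[0,0,0],"hand":0},{"translation":[0.0145,0.0233,0.0206],"angular":[0,0,0],"hand":0},{"translation":[0.0145,0.0233,0.0206],"angular":[0,0,0],"hand":0},{"translation":[0,0,0],"angular":[0,0,0],"hand":0}]'
python3 - <<'E'
from h import *
plan([.6035,.0776,.333],toolR(96.7,30)); s=manip.get_state(); print(s["qpos"],s["clock"])
im=manip.get_image("wrist"); cv2.imwrite("pics/w1.png",im[:,:,::-1])
np.savez("w1.npz",q=s["ee_rot"],p=s["position"])
E
```

```text
clock: 2.6
position: [0.48, -0.0769, 0.3969]
ee_rot: [-0.156, 0.765, 0.61, 0.139]
contact_force: [-0.1, 1.0, 0.7]
width: 0.085
gripper_force: 0.0
clock: 3.43
position: [0.6048, 0.0802, 0.3305]
ee_rot: [-0.196, 0.64, 0.722, 0.172]
contact_force: [-0.7, -0.8, -0.3]
width: 0.0855
gripper_force: 0.0
now [0.6048 0.0802 0.3305] target [0.6035 0.0776 0.333 ] rotvec [-0.2159 -0.2247  0.1164] | shift before turn(mm) [-0.8434 -1.5733 -3.3231] | after turn [-0.8596 -1.5591 -3.3256]
[-0.2953  0.3485  1.2062  0.4906  1.7916 -0.3558] 3.4333
```

View pics/w1.png

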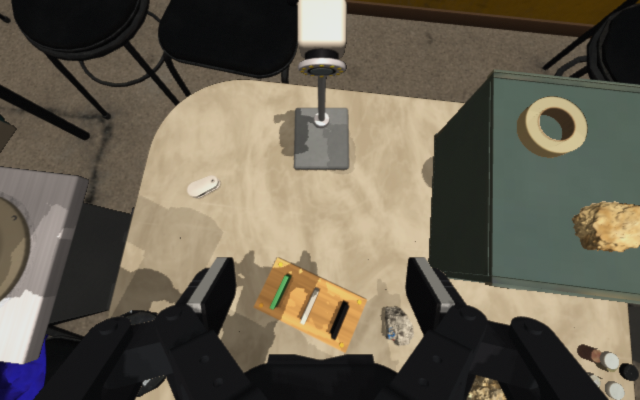

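The wrist view shows the ring at (322,64), the base spanning about (295..349, 108..169), the post foot at (322,120) and the rack at (312,305). I'll extract the base, rack and tile with masks and zoom in on the head.

```bash
python3 - <<'E'
from h import *
im=cv2.imread("pics/w1.png"); z=np.load("w1.npz"); C=cam("wrist",{"ee_rot":z["q"],"position":z["p"]})
hsv=cv2.cvtColor(im,cv2.COLOR_BGR2HSV)
def rect(m,off,zz):
    c=max(cv2.findContours(m.astype(np.uint8),0,2)[0],key=cv2.contourArea); c=cv2.convexHull(c)[:,0]+off
    W=np.array([onz(C,p,zz)[:2] for p in c],np.float32); r=cv2.minAreaRect(W); return r,cv2.boxPoints(r)
h=hsv[100:180,285:360]; print("base",rect((h[...,1]<60)&(h[...,2]<125)&(h[...,2]>40),[285,100],.012))
h=hsv[250:360,245:375]; print("rack",rect((h[...,0]>8)&(h[...,0]<24)&(h[...,1]>125)&(h[...,2]>110),[245,250],.024))
h=hsv[280:330,295:325]; print("tile",rect((h[...,1]<60)&(h[...,2]>120),[295,280],.06))
print("postfoot",onz(C,(322,119.5),.014))
def cr(x0,y0,w,h):return cv2.resize(im[y0:y0+h,x0:x0+w],(400,400),interpolation=cv2.INTER_CUBIC)
cv2.imwrite("pics/w1c.png",np.hstack([cr(292,40,60,60),cr(280,100,80,80)]))
E
```

```text
base (((0.5814869403839111, 0.27939069271087646), (0.09877121448516846, 0.11808884143829346), 6.841049671173096), array([[0.5254, 0.3321],
       [0.5395, 0.2149],
       [0.6376, 0.2266],
       [0.6235, 0.3439]], dtype=float32))
rack (((0.5984746813774109, -0.005152806639671326), (0.08592863380908966, 0.15902557969093323), 72.14493560791016), array([[ 0.5096, -0.0217],
       [ 0.661 , -0.0704],
       [ 0.6873,  0.0114],
       [ 0.536 ,  0.0601]], dtype=float32))
tile (((0.597845196723938, -0.005599400028586388), (0.050340019166469574, 0.007066407240927219), 72.9535140991211), array([[ 0.5871, -0.0286],
       [ 0.5938, -0.0307],
       [ 0.6086,  0.0174],
       [ 0.6018,  0.0195]], dtype=float32))
postfoot [0.5792 0.3144 0.014 ]
```

View pics/w1c.png

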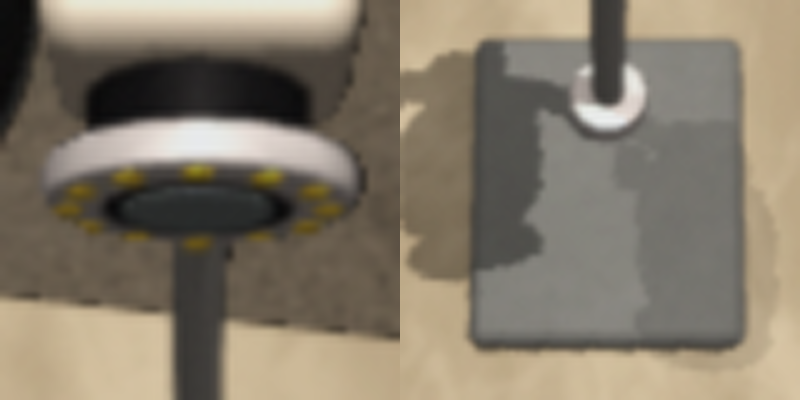

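```bash
python3 - <<'E'
from h import *
from scipy.optimize import brentq
z=np.load("w1.npz"); C=cam("wrist",{"ee_rot":z["q"],"position":z["p"]});T=cam("top");S=cam("side")
a=np.radians(-83.1);u=np.array([np.cos(a),np.sin(a),0]);Z=np.array([0,0,1.]);c,s=np.cos(.349066),np.sin(.349066)
Lf=lambda h:np.array([.5783,.311,0])+h*Z+.07*(c*u-s*Z)
h=brentq(lambda h:proj(C,Lf(h))[1]-70.8,.2,.4);L=Lf(h)
print("h",h,"lens",L,proj(C,L),"top",proj(T,L),"side",proj(S,L))
e,d=ray(C,(321.1,70.8));K,A,_=C
D=299.68*.048/48.0; print("lens by diameter",e+d*D/(d@A[:,2]))
print("tri w/top",tri(C,(321.1,70.8),T,(253.4,194)))
y=np.cross(Z,u); print("ring ends px",proj(C,L+.024*y),proj(C,L-.024*y))
F=L+.14*(c*u-s*Z); print("focus",F)
plan([.598,-.0052,.2],toolR(162.4,0))
E
```

```text
h 0.28250693680636596 lens [0.5862 0.2457 0.2586] [321.3674  70.8   ] top [254.0677 193.8038] side [265.3829 174.6464]
lens by diameter [0.5857 0.2475 0.2559]
tri w/top (array([0.586 , 0.2472, 0.2567]), np.float64(0.0006478259080523001))
ring ends px [345.6183  70.7683] [297.128   70.8317]
focus [0.602  0.1151 0.2107]
now [0.6034 0.0781 0.3314] target [ 0.598  -0.0052  0.2   ] rotvec [ 17.0338 -26.8263 -63.9682] | shift before turn(mm) [-136.8631  -14.9442   72.5377] | after turn [-20.0325 -81.0056 131.352 ]
```

```bash
python3 -m handwheel '[{"translation":[0,0,0],"angular":[1.703,-2.683,-6.397],"hand":0},{"translation":[0,0,0],"angular":[1.703,-2.683,-6.397],"hand":0},{"translation":[0,0,0],"angular":[1.703,-2.683,-6.397],"hand":0},{"translation":[0,0,0],"angular":[1.703,-2.683,-6.397],"hand":0},{"translation":[0,0,0],"angular":[1.703,-2.683,-6.397],"hand":0},{"translation":[0,0,0],"angular":[1.703,-2.683,-6.397],"hand":0},{"translation":[0,0,0],"angular":[1.703,-2.683,-6.397],"hand":0},{"translation":[0,0,0],"angular":[1.703,-2.683,-6.397],"hand":0},{"translation":[0,0,0],"angular":[1.703,-2.683,-6.397],"hand":0},{"translation":[0,0,0],"angular":[1.703,-2.683,-6.397],"hand":0}]'
python3 -m handwheel '[{"translation":[-0.004,-0.0162,0.036],"angular":[0,0,0],"hand":0},{"translation":[-0.004,-0.0162,0.036],"angular":[0,0,0],"hand":0},{"translation":[-0.004,-0.0162,0.036],"angular":[0,0,0],"hand":0},{"translation":[-0.004,-0.0162,0.036],"angular":[0,0,0],"hand":0},{"translation":[-0.004,-0.0162,0.036],"angular":[0,0,0],"hand":0},{"translation":[0,0,0],"angular":[0,0,0],"hand":0},{"translation":[0,0,0],"angular":[0,0,0],"hand":0}]'
python3 - <<'E'
from h import *
s=manip.get_state(); print(s["qpos"],s["clock"],s["ee_rot"])
im=manip.get_image("wrist")[:,:,::-1]; cv2.imwrite("pics/w2.png",im); C=cam("wrist",s)
np.savez("w2.npz",q=s["ee_rot"],p=s["position"])
hsv=cv2.cvtColor(np.ascontiguousarray(im),cv2.COLOR_BGR2HSV)
plan([.598,-.0052,.13],toolR(162.5,0))
p0=[proj(C,X) for X in ([.598,-.0052,.024],[.598,-.0052,.06])];print(p0)
def rect(m,zz):
    c=max(cv2.findContours(m.astype(np.uint8),0,2)[0],key=cv2.contourArea); c=cv2.convexHull(c)[:,0]
    r=cv2.minAreaRect(np.array([onz(C,p,zz)[:2] for p in c],np.float32)); return r,cv2.boundingRect(c)
print(rect((hsv[...,0]>8)&(hsv[...,0]<24)&(hsv[...,1]>125)&(hsv[...,2]>110),.024))
E
```

```text
clock: 4.32
position: [0.6032, 0.0747, 0.334]
ee_rot: [0.003, 0.153, 0.988, -0.002]
contact_force: [-0.6, 0.4, -0.9]
width: 0.0853
gripper_force: 0.0
clock: 4.9
position: [0.5964, -0.0089, 0.1522]
ee_rot: [-0.001, 0.156, 0.988, -0.0]
contact_force: [0.0, 0.8, 0.6]
width: 0.0852
gripper_force: 0.0
[-0.1311  0.3359  1.5304 -0.0007  1.2763 -1.3881] 4.9 [-0.0005  0.1561  0.9877 -0.0004]
now [ 0.5985 -0.0083  0.1545] target [ 0.598  -0.0052  0.13  ] rotvec [ 0.0262  0.2419 -0.4108] | shift before turn(mm) [ 1.5742  2.8103 24.4624] | after turn [ 1.4507  2.8323 24.4675]
[array([323.1272, 180.6004]), array([323.4515, 190.6993])]
(((0.5990945100784302, -0.004836611449718475), (0.08552432805299759, 0.15881578624248505), 72.13263702392578), (282, 102, 86, 148))
```

View pics/w2.png

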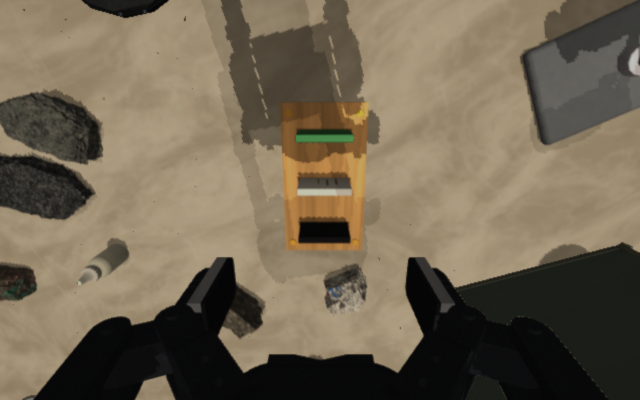

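The view shows the rack centred at about (324,176) and the white tile at about (324,187) between the finger pads, streaks on the robot side. The grasp is centred to about 3 mm, so I descend with a small correction.

```bash
python3 -m handwheel '[{"translation":[0.0004,0.0009,0.025],"angular":[0,0,0],"hand":0},{"translation":[0.0004,0.0009,0.025],"angular":[0,0,0],"hand":0},{"translation":[0.0004,0.0009,0.025],"angular":[0,0,0],"hand":0},{"translation":[0,0,0.025],"angular":[0,0,0],"hand":0},{"translation":[0,0,0],"angular":[0,0,0],"hand":0}]'
for i in 1 2 3 4; do python3 -m handwheel '[{"translation":[0,0,0],"angular":[0,0,0],"hand":0}]'|grep -E "pos|rot"; done
```

```text
clock: 5.37
position: [0.597, -0.0039, 0.0521]
ee_rot: [-0.0, 0.154, 0.988, -0.0]
contact_force: [-0.3, -0.4, 0.4]
width: 0.0857
gripper_force: 0.0
position: [0.5996, -0.0044, 0.0552]
ee_rot: [0.003, 0.154, 0.988, -0.0]
position: [0.6009, -0.0047, 0.0566]
ee_rot: [0.005, 0.155, 0.988, -0.0]
position: [0.6008, -0.0049, 0.0566]
ee_rot: [0.005, 0.155, 0.988, -0.0]
position: [0.6002, -0.0049, 0.056]
ee_rot: [0.004, 0.155, 0.988, -0.0]
```

```bash
python3 -m handwheel '[{"translation":[0.001,0,0.01],"angular":[0,0,0],"hand":0},{"translation":[0,0,0.01],"angular":[0,0,0],"hand":0},{"translation":[0,0,0.008],"angular":[0,0,0],"hand":0},{"translation":[0,0,0],"angular":[0,0,0],"hand":0},{"translation":[0,0,0],"angular":[0,0,0],"hand":0},{"translation":[0,0,0],"angular":[0,0,0],"hand":0}]'
python3 - <<'E'
from h import *
im=manip.get_image("side")[170:270,265:385,::-1]; cv2.imwrite("pics/s3.png",cv2.resize(im,(600,500),interpolation=cv2.INTER_CUBIC))
print(manip.get_state()["position"])
E
```

```text
clock: 6.2
position: [0.5975, -0.0046, 0.0253]
ee_rot: [0.002, 0.155, 0.988, -0.0]
contact_force: [-0.8, 0.2, 0.5]
width: 0.0854
gripper_force: 0.0
[ 0.5978 -0.0046  0.0257]
```

View pics/s3.png

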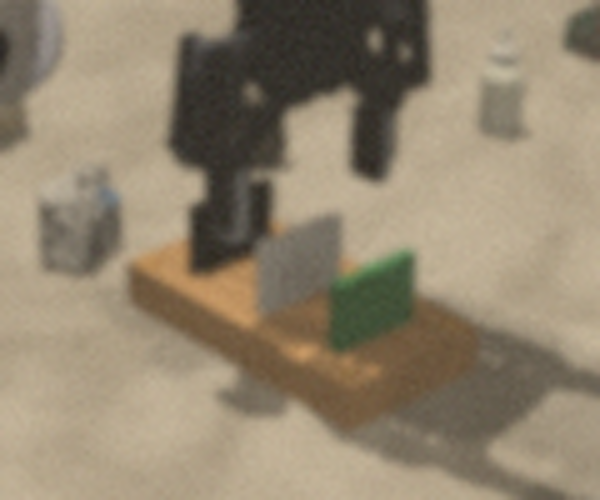

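The side view shows the near finger tip at about (313,219) px and the far finger tip at about (339,206). I'll check this against the expected tip projections.

```bash
python3 - <<'E'
from h import *
S=cam("side"); s=manip.get_state(); A=Rq(s["ee_rot"]); P=s["position"]; print(P,A[:,1])
for k in (-.0427,.0427):
  for z in (-.013,0): print(k,z,proj(S,P+A@[0,k,z]))
for n,X in (("tile top ends",[.5985,-.005,.06]),): 
  for k in(-.026,.026): print(n,proj(S,np.array(X)+k*A[:,1]))
E
```

```text
[ 0.5978 -0.0046  0.0257] [0.3059 0.9521 0.    ]
-0.0427 -0.013 [336.5197 217.1807]
-0.0427 0 [336.3219 221.7662]
0.0427 -0.013 [310.9196 228.3037]
0.0427 0 [310.8429 233.0425]
tile top ends [331.7532 211.4578]
tile top ends [316.0512 218.062 ]
```

```bash
cat > tip.py <<'E'
from h import *
S=cam("side"); s=manip.get_state(); A=Rq(s["ee_rot"]); P=s["position"]; w=s["width"]; print(s["clock"],P,w)
g=cv2.cvtColor(manip.get_image("side"),cv2.COLOR_RGB2GRAY)
for c in range(324,348,3): print(c,g[196:232:2,c])
for z in (-.04,-.03,-.02,-.01,0): print(z,[proj(S,P+A@[0,k*w/2,z]) for k in (-1,1)],proj(S,P+A@[0,-w/2-.012,z]))
E
python3 tip.py; python3 -m handwheel '[{"translation":[0,0,0],"angular":[0,0,0],"hand":0.25},{"translation":[0,0,0],"angular":[0,0,0],"hand":0.25},{"translation":[0,0,0],"angular":[0,0,0],"hand":0.25},{"translation":[0,0,0],"angular":[0,0,0],"hand":0.25}]' 25; python3 tip.py
```

```text
6.25 [ 0.5978 -0.0046  0.0257] 0.08552926549443869
324 [173 172 171 163 169 175 177 174 175 155 122 111 111 104 105 105 104 100]
327 [174 177 176 173 176 179 176 177 168 132 114 112 109 107 103 102  98  98]
330 [177 178 174 176 174 174 177 176 155 115 113 107 110 108 104 100  88  94]
333 [166 174 164 165 168 177 178 178 162 144 146 142 143 135 129 102  74  75]
336 [ 67  62  59  58 104 169 181 175 171 169 168 171 175 156 125  86  75  71]
339 [ 53  48  51  49  58 131 174 172 171 167 169 172 175 153 101  76  73  72]
342 [ 80  79  81  99 124 161 175 170 167 169 180 175 157 121  82  74  74  73]
345 [156 160 160 172 172 174 174 171 173 176 175 175 136  90  76  76  73  71]
-0.04 [array([336.9556, 207.5045]), array([311.0608, 218.3135])] [340.4055 206.0644]
-0.03 [array([336.8   , 211.1083]), array([311.0006, 222.0418])] [340.2379 209.6514]
-0.02 [array([336.6456, 214.685 ]), array([310.9408, 225.7406])] [340.0715 213.2115]
-0.01 [array([336.4924, 218.2348]), array([310.8816, 229.4104])] [339.9064 216.745 ]
0 [array([336.3403, 221.758 ]), array([310.8228, 233.0514])] [339.7426 220.2523]
cloc
[... 541 characters left out ...]
 129 173 168 169 168 176 157 116  82  70  78]
339 [ 74  79  83  85  92 107 130 155 168 169 171 172 174 154 101  74  74  75]
342 [153 162 161 165 173 177 177 169 168 174 177 178 162 117  82  74  76  68]
345 [163 166 164 175 174 171 171 171 171 173 175 173 132  89  77  74  78  74]
-0.04 [array([333.8456, 208.7584]), array([314.485 , 216.8389])] [337.3345 207.3023]
-0.03 [array([333.7002, 212.3781]), array([314.4108, 220.5517])] [337.1768 210.905 ]
-0.02 [array([333.556 , 215.9704]), array([314.3373, 224.2354])] [337.0203 214.4805]
-0.01 [array([333.4128, 219.5355]), array([314.2643, 227.8903])] [336.865  218.0292]
0 [array([333.2707, 223.0737]), array([314.192 , 231.5166])] [336.7108 221.5514]
```

```bash
python3 -m handwheel '[{"translation":[0,0,0],"angular":[0,0,0],"hand":0.45},{"translation":[0,0,0],"angular":[0,0,0],"hand":0.45},{"translation":[0,0,0],"angular":[0,0,0],"hand":0.45},{"translation":[0,0,0],"angular":[0,0,0],"hand":0.45}]' 20; python3 tip.py
```

```text
clock: 7.02
position: [0.5975, -0.0046, 0.0257]
ee_rot: [0.002, 0.155, 0.988, -0.0]
contact_force: [0.1, 0.2, -0.1]
width: 0.047
gripper_force: 0.0
7.0167 [ 0.5975 -0.0046  0.0257] 0.04703089721465533
324 [131 172 171 164 170 179 175 178 174 153 117 113 104 102 107 103 106 104]
327 [180 179 173 176 168 170 171 177 172 135 115 112 110 106  97 100  96  99]
330 [118  86  75  72  75  71  69 105 143 113 110 110 110 108 108  97  88  94]
333 [ 49  50  45  51  52  51  47  49  96 144 145 140 143 133 123  99  77  72]
336 [ 52  62  73  75  72  76  90 109 137 168 170 169 171 166 127  80  76  72]
339 [ 97 140 157 165 167 165 168 168 166 168 172 170 176 154 101  71  73  73]
342 [168 168 168 172 176 182 173 167 168 172 175 177 162 116  85  76  76  69]
345 [167 166 169 170 174 176 173 171 175 175 178 172 134  86  78  80  71  75]
-0.04 [array([331.4   , 209.8855]), array([317.1676, 215.8307])] [334.9194 208.4154]
-0.03 [array([331.2648, 213.5173]), array([317.0847, 219.5309])] [334.7716 212.0301]
-0.02 [array([331.1306, 217.1215]), array([317.0025, 223.2023])] [334.625  215.6175]
-0.01 [array([330.9974, 220.6983]), array([316.921 , 226.8451])] [334.4795 219.1777]
0 [array([330.8652, 224.248 ]), array([316.84  , 230.4596])] [334.335  222.7113]
```

The fingers closed past 52 mm without contact, so the tips really sit about 3 cm behind the reported TCP and pass above the tile. I'll reopen, go lower in small steps and watch the force.

```bash
python3 -m handwheel '[{"translation":[0,0,0],"angular":[0,0,0],"hand":0.1},{"translation":[0,0,0],"angular":[0,0,0],"hand":0.1},{"translation":[0,0,0],"angular":[0,0,0],"hand":0.1},{"translation":[0,0,0],"angular":[0,0,0],"hand":0.1},{"translation":[0,0,0],"angular":[0,0,0],"hand":0.1},{"translation":[0,0,0.008],"angular":[0,0,0],"hand":0.1},{"translation":[0,0,0.006],"angular":[0,0,0],"hand":0.1},{"translation":[0,0,0],"angular":[0,0,0],"hand":0.1},{"translation":[0,0,0],"angular":[0,0,0],"hand":0.1}]'
python3 -m handwheel '[{"translation":[0,0,0.006],"angular":[0,0,0],"hand":0.1},{"translation":[0,0,0.006],"angular":[0,0,0],"hand":0.1},{"translation":[0,0,0],"angular":[0,0,0],"hand":0.1},{"translation":[0,0,0],"angular":[0,0,0],"hand":0.1}]'; python3 tip.py
```

```text
clock: 7.82
position: [0.5969, -0.0045, 0.0108]
ee_rot: [0.001, 0.155, 0.988, -0.0]
contact_force: [0.5, 0.2, -0.3]
width: 0.0768
gripper_force: 0.0
clock: 8.15
position: [0.5972, -0.0045, -0.0009]
ee_rot: [0.001, 0.155, 0.988, -0.0]
contact_force: [0.1, -0.6, 0.5]
width: 0.077
gripper_force: 0.0
8.15 [ 0.5972 -0.0045 -0.0009] 0.07696109617397606
324 [ 47  44  62 137 171 175 175 176 173 150 117 112 108  99 103 103 102  99]
327 [ 50  57 128 172 175 174 179 177 171 131 111 114 111 108 101 104 102  93]
330 [ 46  85 162 173 174 179 177 178 157 111 112 109 110 106 106  99  86  88]
333 [ 56  98 150 143 137 136 136 139 116  97 120 141 143 134 123  99  76  72]
336 [ 46  51  61  55  48  53  46  50  51  45  92 160 169 147 109  80  73  76]
339 [ 50  50  51  52  59  57  58  63  62  65  78 145 177 151  98  73  74  73]
342 [ 48  49  53  77 112 126 128 131 137 156 168 172 165 118  81  76  77  73]
345 [ 49  75 143 163 174 175 173 169 175 178 176 173 135  89  78  73  75  77]
-0.04 [array([335.5295, 217.6474]), array([312.4604, 227.6812])] [338.9622 216.1544]
-0.03 [array([335.3851, 221.1881]), array([312.4002, 231.3287])] [338.8059 219.6788]
-0.02 [array([335.2418, 224.7023]), array([312.3404, 234.9478])] [338.6508 223.1772]
-0.01 [array([335.0996, 228.1903]), array([312.2811, 238.5388])] [338.4969 226.6496]
0 [array([334.9585, 231.6524]), array([312.2223, 242.1021])] [338.344  230.0964]
```

```bash
python3 -m handwheel '[{"translation":[0,0,0.003],"angular":[0,0,0],"hand":0.1},{"translation":[0,0,0],"angular":[0,0,0],"hand":0.1},{"translation":[0,0,0],"angular":[0,0,0],"hand":1},{"translation":[0,0,0],"angular":[0,0,0],"hand":1},{"translation":[0,0,0],"angular":[0,0,0],"hand":1},{"translation":[0,0,0],"angular":[0,0,0],"hand":1},{"translation":[0,0,0],"angular":[0,0,0],"hand":1},{"translation":[0,0,0],"angular":[0,0,0],"hand":1}]' 40
python3 tip.py | head -1
python3 -m handwheel '[{"translation":[0,0,0],"angular":[0,0,0],"hand":1},{"translation":[0,0,0],"angular":[0,0,0],"hand":1}]'
```

```text
clock: 8.87
position: [0.5979, -0.0051, -0.0029]
ee_rot: [0.002, 0.155, 0.988, -0.001]
contact_force: [-1.0, -2.9, 3.4]
width: 0.0509
gripper_force: 42.0
8.8667 [ 0.5979 -0.0051 -0.0029] 0.050909924790000276
clock: 9.08
position: [0.5979, -0.0051, -0.0029]
ee_rot: [0.002, 0.155, 0.988, -0.001]
contact_force: [-1.4, -3.6, 5.6]
width: 0.051
gripper_force: 42.1
```

Gripped at 51 mm and 42 N. I lift straight up out of the slot.

```bash
python3 -m handwheel '[{"translation":[0,0,-0.004],"angular":[0,0,0],"hand":1},{"translation":[0,0,-0.006],"angular":[0,0,0],"hand":1},{"translation":[0,0,-0.01],"angular":[0,0,0],"hand":1},{"translation":[0,0,-0.015],"angular":[0,0,0],"hand":1},{"translation":[0,0,-0.02],"angular":[0,0,0],"hand":1},{"translation":[0,0,-0.025],"angular":[0,0,0],"hand":1},{"translation":[0,0,-0.025],"angular":[0,0,0],"hand":1},{"translation":[0,0,-0.015],"angular":[0,0,0],"hand":1},{"translation":[0,0,0],"angular":[0,0,0],"hand":1},{"translation":[0,0,0],"angular":[0,0,0],"hand":1}]'
python3 -m handwheel '[{"translation":[0,0,0],"angular":[0,0,0],"hand":1},{"translation":[0,0,0],"angular":[0,0,0],"hand":1},{"translation":[0,0,0],"angular":[0,0,0],"hand":1}]'
python3 - <<'E'
from h import *
s=manip.get_state(); print(s["position"],s["ee_rot"],s["qpos"])
im=manip.get_image("wrist")[:,:,::-1]; cv2.imwrite("pics/w4.png",im); im=np.ascontiguousarray(im)
g=cv2.cvtColor(im,cv2.COLOR_BGR2GRAY)
T=manip.camera_info("wrist")["tool_from_camera"];K=manip.camera_info("wrist")["camera_matrix"];Ti=np.linalg.inv(T)
def pt(X): v=K@(Ti@[*X,1])[:3]; return v[:2]/v[2]
for z in(-.063,-.037,-.011): print(z,[pt((x,y,z)) for x in (.0035,-.0035) for y in(-.026,.026)])
for y in range(190,340,3): print(y,g[y,270:376:7])
E
```

```text
clock: 9.92
position: [0.5978, -0.0037, 0.1179]
ee_rot: [0.003, 0.155, 0.988, 0.0]
contact_force: [-0.3, -0.1, -1.0]
width: 0.0513
gripper_force: 42.3
clock: 10.17
position: [0.5962, -0.0042, 0.1152]
ee_rot: [0.0, 0.155, 0.988, -0.0]
contact_force: [-0.8, -0.2, -0.5]
width: 0.0512
gripper_force: 42.3
[ 0.5962 -0.0042  0.1152] [ 0.0005  0.1548  0.9879 -0.0002] [-0.1234  0.3618  1.5879 -0.0005  1.191  -1.3831]
-0.063 [array([258.7535, 286.0042]), array([376.761 , 286.0091]), array([259.7762, 299.3441]), array([375.8133, 299.3463])]
-0.037 [array([268.4122, 256.3389]), array([367.8694, 256.3483]), array([269.1401, 268.0299]), array([367.194 , 268.0371])]
-0.011 [array([275.4465, 234.7338]), array([361.3933, 234.7452]), array([275.9908, 245.1199]), array([360.8876, 245.1296])]
190 [146 156 158  55 100 101 131  85  94 133  89  61 138 164 159 155]
193 [150 155 158  50  59  52  49  46  55  57  51  59 145 165 158 155]
196 [151 154 159  56  46  42  43  46  46  47  50  66 147 164 154 155]
199 [150 153 158 134 119 111 124 126 123 131 141 136 146 163 153 153]
202 [148 152 146 128 124 118 131 133
[... 2291 characters left out ...]

310 [154 155 153 151 147 144 148 159  61  77 149 101 107  58 155 116]
313 [151 154 155 150 151 150 150 159 144 111 109 148  81 105 153 141]
316 [152 156 154 154 148 154 150 154 117 106 134 140 152  86 151 151]
319 [154 159 155 153 152 153 153 138  93  84 164 128 136  70 153 154]
322 [154 157 157 148 155 154 155 144  62 103 101 127 152 143 154 152]
325 [158 160 158 152 155 156 153 153  62  72 122 140 148 130 155 149]
328 [158 159 158 153 157 158 155 149  72 170  75 151 167 152 154 145]
331 [158 158 155 151 154 158 155 152 123 160 111 153 172 155 149 147]
334 [156 154 150 148 156 153 158 157 135 151 159 147 163 148 145 147]
337 [149 149 147 145 150 149 159 160 156 156 158 155 153 147 146 152]
```

View pics/w4.png

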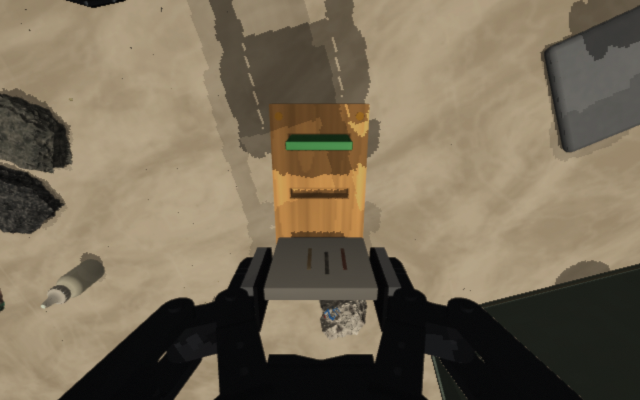

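The wrist view shows the tile square in the grip, with the streaked face spanning rows 237 to 287 and columns about 265 to 377, and the other plates still in the rack. This agrees with the prediction to about 1 mm. Next I work out the final move.

```bash
python3 - <<'E'
from h import *
im=cv2.imread("pics/w4.png"); g=cv2.cvtColor(im,cv2.COLOR_BGR2GRAY)
print(g[294,252:276],g[294,368:388])
w=g[289:299].mean(0)
F=np.array([.6018,.1159,.2096]); A=toolR(96.9,20)
plan(F-A@[.0025,.001,-.037],A)
E
```

```text
[ 69  40  17  12  12  10   6   6   6   5   7  22  60  96 101 101 100 100
 100 100 100 100 100 100] [ 99 100 100  99 100  99  99  98  89  51  13   4   5   7   7   6  11  12
  13  27]
now [ 0.5963 -0.0042  0.1153] target [0.5996 0.126  0.174 ] rotvec [-11.359   17.8566  64.6009] | shift before turn(mm) [ 36.675  124.9753 -58.7397] | after turn [141.197   18.8669 -11.0313]
```

```bash
python3 -m handwheel '[{"translation":[0,0,0],"angular":[-1.136,1.786,6.46],"hand":1},{"translation":[0,0,0],"angular":[-1.136,1.786,6.46],"hand":1},{"translation":[0,0,0],"angular":[-1.136,1.786,6.46],"hand":1},{"translation":[0,0,0],"angular":[-1.136,1.786,6.46],"hand":1},{"translation":[0,0,0],"angular":[-1.136,1.786,6.46],"hand":1},{"translation":[0,0,0],"angular":[-1.136,1.786,6.46],"hand":1},{"translation":[0,0,0],"angular":[-1.136,1.786,6.46],"hand":1},{"translation":[0,0,0],"angular":[-1.136,1.786,6.46],"hand":1},{"translation":[0,0,0],"angular":[-1.136,1.786,6.46],"hand":1},{"translation":[0,0,0],"angular":[-1.136,1.786,6.46],"hand":1}]'
python3 -m handwheel '[{"translation":[0.024,0.003,-0.002],"angular":[0,0,0],"hand":1},{"translation":[0.024,0.003,-0.002],"angular":[0,0,0],"hand":1},{"translation":[0.024,0.003,-0.002],"angular":[0,0,0],"hand":1},{"translation":[0.024,0.003,-0.002],"angular":[0,0,0],"hand":1},{"translation":[0.024,0.003,-0.002],"angular":[0,0,0],"hand":1},{"translation":[0,0,0],"angular":[0,0,0],"hand":1},{"translation":[0,0,0],"angular":[0,0,0],"hand":1},{"translation":[0,0,0],"angular":[0,0,0],"hand":1},{"translation":[0,0,0],"angular":[0,0,0],"hand":1},{"translation":[0,0,0],"angular":[0,0,0],"hand":1}]'
cat > fin.py <<'E'
from h import *
F=np.array([.6018,.1159,.2096]); A=toolR(96.9,20)
plan(F-A@[.0025,.0013,-.037],A)
s=manip.get_state();T=cam("top");S=cam("side"); A0=Rq(s["ee_rot"]); print(s["clock"],s["qpos"],abs(s["qd"]).max())
for n in("top","side"):
    C=cam(n); f=s["position"]+A0@[.0025,.0013,-.037]; print(n,"streaks px",proj(C,f),"focus px",proj(C,F),"lower edge ends",[proj(C,s["position"]+A0@[-.001,k,-.011]) for k in(-.026,.026)])
    cv2.imwrite(f"pics/f{n}.png",manip.get_image(n)[:,:,::-1])
E
python3 fin.py
```

```text
clock: 11.05
position: [0.5973, -0.0046, 0.1158]
ee_rot: [-0.13, 0.655, 0.735, 0.116]
contact_force: [-0.2, -0.0, -0.6]
width: 0.0511
gripper_force: 42.3
clock: 11.88
position: [0.5986, 0.1049, 0.1662]
ee_rot: [-0.129, 0.654, 0.737, 0.115]
contact_force: [0.1, -0.1, -0.2]
width: 0.051
gripper_force: 42.3
now [0.5986 0.1049 0.1662] target [0.5993 0.126  0.174 ] rotvec [ 0.0782  0.053  -0.0372] | shift before turn(mm) [22.2062  3.152  -0.2028] | after turn [22.2043  3.1661 -0.1866]
11.8833 [-0.1621  0.3692  1.504   0.3407  1.3792 -0.3658] 0.002774128164803258
top streaks px [325.7464 190.24  ] focus px [316.2501 189.5054] lower edge ends [array([325.2122, 204.9138]), array([321.4198, 183.0284])]
side streaks px [301.7141 174.0601] focus px [296.1791 173.9181] lower edge ends [array([312.3588, 188.3488]), array([290.1251, 184.0629])]
```

```bash
python3 -m handwheel '[{"translation":[0.0074,0.0011,0],"angular":[0,0,0],"hand":1},{"translation":[0.0074,0.0011,0],"angular":[0,0,0],"hand":1},{"translation":[0.0074,0.001,0],"angular":[0,0,0],"hand":1},{"translation":[0,0,0],"angular":[0,0,0],"hand":1},{"translation":[0,0,0],"angular":[0,0,0],"hand":1},{"translation":[0,0,0],"angular":[0,0,0],"hand":1},{"translation":[0,0,0],"angular":[0,0,0],"hand":1},{"translation":[0,0,0],"angular":[0,0,0],"hand":1}]'
cat >> fin.py <<'E'
im=cv2.imread("pics/fside.png"); h=cv2.cvtColor(im,cv2.COLOR_BGR2HSV)
c=[proj(S,s["position"]+A0@[.0025,k,z]) for k,z in((-.026,-.063),(.026,-.063),(.026,-.011),(-.026,-.011))]; print("pred corners side",np.array(c).round(1).tolist())
for y in range(158,194,3): print(y,h[y,270:322:4,1],h[y,270:322:4,2])
E
python3 fin.py
```

```text
clock: 12.65
position: [0.5994, 0.1269, 0.1746]
ee_rot: [-0.129, 0.653, 0.737, 0.116]
contact_force: [-0.3, 0.5, -0.5]
width: 0.051
gripper_force: 42.3
now [0.5994 0.1269 0.1746] target [0.5993 0.126  0.174 ] rotvec [0.128  0.0555 0.0466] | shift before turn(mm) [-1.0401 -0.2537  0.2481] | after turn [-1.0406 -0.2523  0.2477]
12.65 [-0.1265  0.3632  1.4918  0.3439  1.3841 -0.3284] 0.0014821873807354276
top streaks px [315.8193 189.4334] focus px [316.2501 189.5054] lower edge ends [array([315.4925, 204.2376]), array([311.746 , 182.1722])]
side streaks px [295.916  173.7963] focus px [296.1791 173.9181] lower edge ends [array([306.7594, 188.3907]), array([284.1609, 183.9966])]
pred corners side [[309.8, 163.5], [287.0, 159.5], [283.5, 184.1], [306.1, 188.5]]
158 [58 57 56 42 31 56 54 50 26 26 25 55 33] [186 189 186  90  75 109 190 170 158 165 141  51  69]
161 [54 53 55 45 35 44 53 55 47 33 21 36 42] [188 189 187  80  72 139 174 182 153 155 119  63 110]
164 [38 60 57 23 30 36 40 40 41 45 26 48 58] [186 183 187  89  69 156 159 179 169 148 120  58 133]
167 [42 42 56 22 39 39 37 36 35 40 
[... 155 characters left out ...]
58 166]
173 [43 21 54 60 42 42 39 41 41 37 23 62 58] [106 155 179 180 144 159 155 163 163 158 110  78 177]
176 [45 23 58 59 45 44 34 42 37 39 34 59 59] [107 146 171 177 146 151 148 151 160 151 112 165 182]
179 [43 19 56 56 47 40 38 44 36 37 62 62 60] [102 148 177 182 137 145 149 145 154 151 165 181 178]
182 [42 24 55 58 36 37 37 41 39 36 59 60 59] [103 139 177 175 135 144 143 150 150 141 173 183 178]
185 [45 45 55 56 51 44 39 35 37 35 59 58 54] [108 152 190 182 166 149 145 144 145 144 182 175 174]
188 [51 56 52 57 56 56 53 54 46 43 55 56 58] [136 188 188 184 190 182 178 164 143 125 144 151 167]
191 [58 55 57 53 55 57 54 58 61 65 51 55 60] [159 186 189 189 186 183 178 171 104  75  75  92 114]
```

```bash
python3 -m handwheel '[{"translation":[-0.0008,0,0],"angular":[0,0,0],"hand":1},{"translation":[0,0,0],"angular":[0,0,0],"hand":1},{"translation":[0,0,0],"angular":[0,0,0],"hand":1},{"translation":[0,0,0],"angular":[0,0,0],"hand":1},{"translation":[0,0,0],"angular":[0,0,0],"hand":1},{"translation":[0,0,0],"angular":[0,0,0],"hand":1}]'
python3 - <<'E'
from h import *
plan(np.array([.5993,.126,.174]),toolR(96.9,20)); print(manip.sign_off())
E
```

```text
clock: 13.25
position: [0.5995, 0.1263, 0.1744]
ee_rot: [-0.129, 0.653, 0.737, 0.116]
contact_force: [0.4, -0.4, 0.4]
width: 0.0511
gripper_force: 42.3
now [0.5995 0.1263 0.1744] target [0.5993 0.126  0.174 ] rotvec [0.1343 0.0476 0.0543] | shift before turn(mm) [-0.3765 -0.2744  0.2921] | after turn [-0.377  -0.2733  0.2924]
the job is handed in; nothing more can be done
None
```

The streak tile is out of the rack and held motionless 14 cm in front of the lens, square and level, within 0.6 mm and 0.2° of the pose I measured as the target; the job was handed in at 13.3 s.

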